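# Interlock aluminium channels in the bundling cradle

### The arm

A 7-joint arm with a two-finger parallel gripper is mounted at the origin on a cart in front of the work surface, level with it; the furniture and walls round the work are solid. World frame = base frame: x ahead of the robot, y to its left, z up, the work surface at z = 0. Lengths are in m, angles in rad, forces in N, time in s.
With the tool pointing down it reaches from about 0.425 to 0.95 m from the base axis. Payload 4.7 kg.
Tool frame: the origin (TCP) lies on the centre line of the jaws, within the pads' length; the fingertips stand robot.nose_length ahead of it and the grasp point (between the pads) lies 8 mm behind it (robot.nose_length is the distance from the TCP to the fingertips, in m); z points along the fingers, y is the line along which they close (so a half turn about z gives the same grasp; the last joint's range is limited). The gripper opens to 85 mm and grips with 20 to 120 N. Pads are 22 mm wide; open, the fingers measure 114 mm over their backs; the gripper's body (76 mm by 85 mm) begins 54 mm behind the grasp point. The pads swing forward as they close: fully open they stand 13 mm farther back than shut.
Start: joints at [1.156, 0.469, -0.049, 1.532, 0.024, 1.141, -0.082], TCP at [0.254, -0.625, 0.242] pointing down, gripper open.
Joint ranges: [-2.59, 2.59], [-0.33, 1.99], [-1.39, 1.29], [0.1, 2.45], [-1.04, 4.18], [0.21, 1.99], [-2.66, 2.66]. Speed limits (rad/s): [2.57, 2.57, 3.14, 3.14, 3.14, 3.14, 3.14].

### API

Orientations are given as [roll, pitch, yaw] about the fixed x, y, z axes, in that order (R = Rz(yaw) Ry(pitch) Rx(roll)).
In Python, from plant import robot gives the robot as it stands. Calls block until the motion is done:
- robot.goto(position, orientation): joint-space move of the TCP to a pose.
- robot.move_straight(position, vel=0.15, attitude=None, contact_N=None): straight line of the TCP; attitude=None keeps the orientation; vel is the mean speed in m/s. With contact_N (N) it stops when the force on the tool has changed by that much, and returns True; else False.
- robot.move_joints(angles): joint-space move.
- robot.grip(opening, strength=None): opening from 0.0 (shut) to 1.0 (fully open); strength is the grip in N (None keeps the last); returns when the fingers have stopped.
- robot.sleep(seconds).
- robot.inverse_kinematics(position, orientation): joint angles nearest the present ones, or None.
- robot.sense(): the state.
- robot.grab_frame(name): name is "side" or "top" or "wrist"; returns a dict with "image" (400x640x3 uint8, red, green, blue), "range_z" (400x640 float32, m along the optical axis (not along the pixel's ray), 0 where there is no reading), "fx", "fy", "cx", "cy" (pixels), "R" (3x3) and "t" (3): a world point X has camera coordinates R X + t. Camera axes: x right, y down, z forward; pixel columns grow to the right and rows downward; lengths in m; the calibration is good to about 2 mm. The wrist camera is an equidistant fisheye: a pixel r from the principal point sees the ray r / f radians off the axis. A picture is of the moment at which its call begins.
A pose or a line that the arm cannot do raises robot.IKError and nothing moves.
- robot.close_job(): hands the job in; it is judged then, once.
The state is a dict: "t": time; "joint_pos": joint angles; "joint_velocities": joint speeds; "effort": joint torques, N m; "tcp_pos": TCP position; "tcp_rot": TCP orientation; "wrist_force": force on the tool from outside, world axes, zero at the start; "torque": the same for the moment, N m; "opening": opening from 0.0 (shut) to 1.0 (fully open); "gripper_force": force on a finger pad.
Only numpy, scipy, OpenCV 4.12 (cv2) and the standard library are available. Lean on these libraries where they do the work, as an engineer would, in place of code of your own. Each camera call takes 0.05 s, during which the arm holds its last target. There are 200 camera calls.

### The job

Bundle the aluminium channels in the wooden cradle so that they interlock. Put the loose channel that lies open side up into the empty notch beside the one already there, still open side up; then lower the one that lies open side down gently over the pair, so that it straddles their two neighbouring flanges with one of its own flanges down in each trough, sits flat, and has its ends roughly level with theirs. Leave the other things on the bench where they are.

Things in the scene. Friction and masses are not known exactly. Their poses are not given: they have to be found in the camera images.
- cradle: fixed pale timber bundling cradle, 136x190x32 mm: two bearers 30 mm wide run along its y at x = -50 and +50 mm, open space between. Each has two notches 68 mm wide centred at y = -47 and +47 mm, seats 20 mm above the bench; teeth beside them rise 12 mm above the seats (centre tooth 26 mm wide, end teeth 14). Origin on the bench under its middle, z up, x along the channels lying in it
- free_notch (a point): middle of the empty notch, at seat height (cradle frame x 0, y +47, z 20 mm), axes as the cradle's. A channel that lies in the notch has its own origin here within about 2 mm across
- filled_notch (a point): middle of the notch that is already filled (cradle frame x 0, y -47, z 20 mm), axes as the cradle's
- channel_first: drilled aluminium U-channel already in the cradle, open side up: 160 mm long (x), 64 wide over the flanges (y), 40 high, walls 4 mm, trough 56 wide and 36 deep; about 220 g; one end painted blue. Origin in the centre of its underside (outside of the web), z up. With both notches filled the neighbouring flanges stand 26 to 34 mm apart
- channel_open_up: loose channel of the same size on the bench that lies web down, open side up. Origin in the centre of its underside (outside of the web), x along its length, y across, z up. It can be gripped across its flanges (64 mm)
- channel_open_down: loose channel, same size, lying on the bench flanges down, web on top. Origin in the centre of its underside (midway between the flange edges, 40 mm under its top), x along its length, z up. Can be gripped across the flanges (64 mm). Home over the pair its flange edges rest on their webs: origin 24 mm above the bench at the cradle's middle, with about 9 mm play to either side
- masking_tape_roll: bystander: roll of masking tape lying flat at the back left, 104 mm across, 25 mm high
- screwdriver: bystander: screwdriver with a red handle lying at the front right, 210 mm long, 31 mm thick
- bolt_m12: bystander: steel bolt lying at the front, 58 mm long
- nut_m16: bystander: steel nut lying at the front, 24 mm across

How it is judged:
By the outcome, as a careful person would: the job done as asked, in the order asked, and still so for the second after the job is handed in, with the robot touching nothing.
It also fails if it takes over 54 s, if anything falls off the work surface, if the arm or the gripper's body presses on something with over 40 N, if the wrist force passes 120 N, or if a joint passes its speed limit or range.

## Working session

There is one attempt and no reset: what is moved stays moved. The work goes in short steps, each a Python script; the robot and the scene stay as the last script left them, time stands still between calls to the robot, and variables do not carry over. Pictures are saved under pics/ and viewed, at most 10 in all, crops included, and the job is handed in when it is done.

```bash
mkdir -p pics; ls
python3 - <<'E'
from plant import robot
import cv2,numpy as np
print(robot.sense(), robot.nose_length)
for n in("top","side"):
    f=robot.grab_frame(n); cv2.imwrite(f"pics/{n}0.png",f["image"][:,:,::-1]); np.savez(f"pics/{n}0.npz",**f)
    print(n,f["fx"],f["fy"],f["cx"],f["cy"],f["R"],f["t"],(f["range_z"]>0).mean())
E
```

```text
pics
plant.py
{'t': 0.0, 'joint_pos': array([ 1.1560869 ,  0.46942376, -0.04859286,  1.53369093,  0.02409328,
        1.14100235, -0.0823164 ]), 'joint_velocities': array([ 0.00164755, -0.00021134,  0.00092685,  0.00012088,  0.00020763,
       -0.00042885, -0.00071142]), 'effort': array([ 1.01098658e-04, -5.10310006e+01, -4.64081217e-02, -2.37715191e+01,
        1.07848507e-02,  7.69974286e-03,  3.54353176e-06]), 'tcp_pos': array([ 0.25380771, -0.62485701,  0.24127458]), 'tcp_rot': array([-3.13965478e+00,  6.65449318e-05,  3.85819997e-01]), 'wrist_force': array([-0.24018254,  0.19003338, -0.21558891]), 'torque': array([-0.00607521, -0.04521219, -0.02402479]), 'gripper_force': 0.0, 'opening': 0.9999574546093807} 0.011
top 498.52553439046414 498.52553439046414 321.28575498764235 194.39030620461813 [[-0.00254052 -0.9999738  -0.00677806]
 [-0.99747135  0.00301546 -0.07100574]
 [ 0.07102431  0.00658053 -0.99745288]] [0.01112196 0.53620204 1.37651423] 0.99598046875
side 458.76667579351164 458.76667579351164 315.1004411709703 198.72458049495447 [[-0.8599932  -0.50973058 -0.02421626]
 [-0.21486349  0.4047341  -0.88883294]
 [ 0.46286647 -0.7591871  -0.45759107]] [0.48871595 0.15582716 1.15885603] 0.995859375
```

View pics/top0.png

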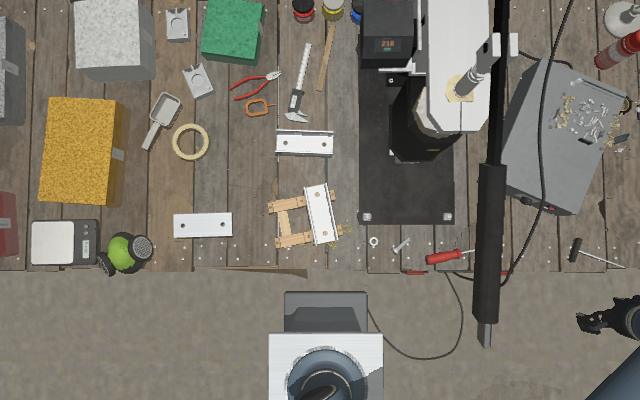

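View pics/side0.png

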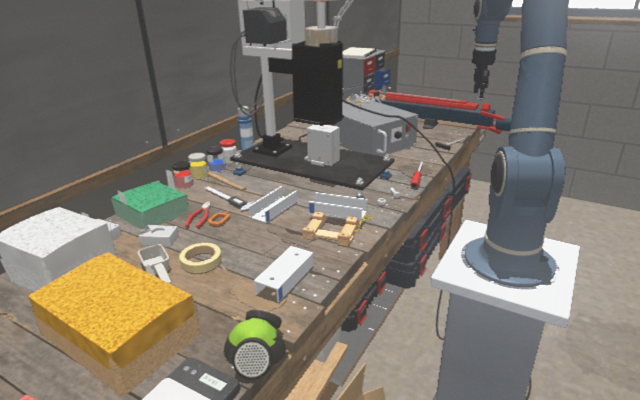

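The top view shows the open-up channel at about (305,143), the open-down channel at (202,225), and the cradle at (305,215) with its right notch filled. The drill press stands just to the right of these. The side view agrees. Next I'll measure with the height map.

```bash
cat > h.py <<'E'
import numpy as np,cv2
def cloud(f):
    v,u=np.mgrid[0:400,0:640]; z=f["range_z"]
    c=np.stack([(u-f["cx"])/f["fx"]*z,(v-f["cy"])/f["fy"]*z,z],-1)
    return (c-f["t"])@f["R"]
def rect(p):
    (c,s,a)=cv2.minAreaRect((p[:,:2]*1000).astype(np.float32)); b=cv2.boxPoints((c,s,a))
    e=[b[1]-b[0],b[2]-b[1]]; e=max(e,key=np.linalg.norm); yaw=np.degrees(np.arctan2(e[1],e[0]))
    return np.round(c,1),np.round(sorted(s),1),round((yaw+90)%180-90,2)
E
python3 - <<'E'
from h import *
f=np.load("pics/top0.npz"); P=cloud(f); im=f["image"]
hsv=cv2.cvtColor(im,cv2.COLOR_RGB2HSV)
for n,(u0,v0,u1,v1),zs in [("up",(262,118,348,168),((.012,.06),(.03,.06))),("down",(160,200,245,250),((.012,.06),(.03,.06))),("cradle",(255,172,358,262),((.012,.09),(.015,.04),(.045,.09)))]:
    Q=P[v0:v1,u0:u1]
    print(n,"z hist",np.histogram(Q[...,2],bins=np.arange(-.01,.1,.005))[0])
    for lo,hi in zs:
        m=((Q[...,2]>lo)&(Q[...,2]<hi)).astype(np.uint8)
        k,l,s,_=cv2.connectedComponentsWithStats(m)
        for i in range(1,k):
            if s[i,4]>25: q=Q[l==i]; print(lo,hi,s[i,4],rect(q),"z",np.median(q[:,2]).round(4))
    blue=(cv2.inRange(hsv[v0:v1,u0:u1],(105,100,50),(130,255,255))>0)
    print("blue",blue.sum(),Q[blue].mean(0) if blue.any() else "")
m=P[...,2]>.02
# obstacle heights near
for x in np.arange(.35,.95,.05): print(x.round(2),[round(float(P[...,2][(abs(P[...,0]-x)<.025)&(abs(P[...,1]-y)<.025)].max(initial=-1)),2) for y in np.arange(.45,-.4,-.05)])
c=im[100:280,140:470]; cv2.imwrite("pics/c1.png",cv2.resize(c,None,fx=2.4,fy=2.4,interpolation=cv2.INTER_CUBIC)[:,:,::-1])
E
```

```text
up z hist [ 294 1659 1399  421   59   41   36   29   45  105   72    6    0    0
    0    0    0    0    0    0    0]
0.012 0.06 193 (array([712.9,  55.8]), array([  5.6, 159.7]), np.float32(87.31)) z 0.0346
0.012 0.06 167 (array([653.1,  58.5]), array([  5.3, 158.6]), np.float32(87.41)) z 0.036
0.03 0.06 117 (array([712.9,  56. ]), array([  5.6, 159.3]), np.float32(87.34)) z 0.0384
0.03 0.06 111 (array([653.2,  58.5]), array([  5.2, 158.6]), np.float32(87.41)) z 0.0389
blue 3 [0.65482307 0.13319154 0.02895965]
down z hist [ 241 1426 1112   86    1    1    3    1   57  627  600   39    0    0
    0    0    0    0    0    0    0]
0.012 0.06 1328 (array([452.3, 336.2]), array([ 64.1, 160.9]), np.float32(-88.29)) z 0.0399
0.03 0.06 1323 (array([452.3, 336.7]), array([ 63.9, 159.7]), np.float32(-88.29)) z 0.0399
blue 0 
cradle z hist [ 807 3394 1997  366  140  412  907  484  248   48    6    5   17   85
   75    2    0    0    0    0    0]
0.012 0.09 2333 (array([472.8,  55.8]), array([162.3, 190.9]), np.float32(-78.91)) z 0.0238
0.015 0.04 1164 (array([482.6,  11.2]), array([ 56.2, 160.
[... 1157 characters left out ...]
0.01, 0.01, 0.01, 0.01, 0.08, 0.61, 0.8, 0.8, 0.07, 0.07]
0.65 [0.03, 0.03, 0.03, 0.01, 0.01, 0.01, 0.05, 0.05, 0.05, 0.04, 0.01, 0.07, 0.61, 0.82, 0.82, 0.07, 0.07]
0.7 [0.04, 0.03, 0.03, 0.01, 0.01, 0.01, 0.04, 0.04, 0.05, 0.05, 0.01, 0.07, 0.61, 0.82, 0.82, -1.0, 0.0]
0.75 [0.04, 0.04, 0.03, 0.01, 0.01, 0.02, 0.01, 0.02, 0.01, 0.01, 0.56, 0.57, 0.61, 0.8, 0.61, -1.0, -1.0]
0.8 [0.04, 0.04, 0.04, 0.01, 0.02, 0.02, 0.02, 0.02, 0.02, 0.01, 0.57, 0.57, 0.61, 0.62, 0.61, -1.0, -1.0]
0.85 [0.04, 0.04, 0.04, 0.04, 0.02, 0.02, 0.02, 0.02, 0.02, 0.03, 0.57, 0.57, 0.59, 0.12, 0.09, -1.0, -1.0]
0.9 [0.01, 0.04, 0.07, 0.07, 0.07, 0.07, 0.02, 0.01, 0.01, 0.03, 0.01, 0.07, 0.07, -1.0, -1.0, -1.0, -1.0]
```

View pics/c1.png

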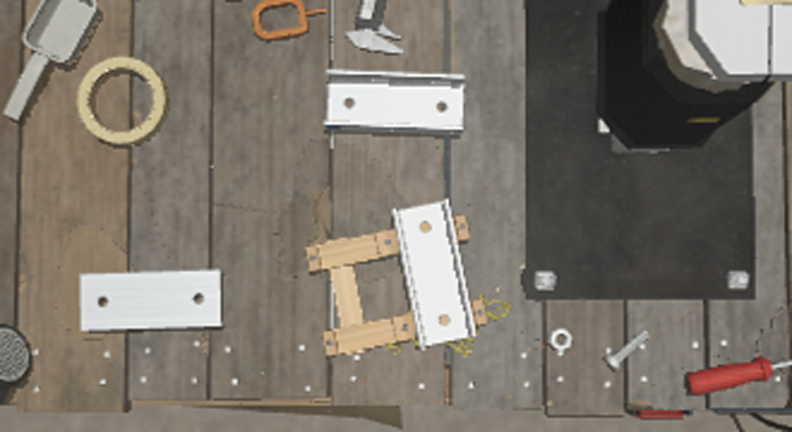

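The crop confirms the detections: the open-up channel's flanges run along world y, the cradle's left notch is empty, and the calibration fits the given sizes. A dark boom at u≈490, about 0.78 m up, lies between the parked arm and the work, so I'll measure it and the arm before swinging across.

Run:
```python
from h import *
ft=np.load("pics/top0.npz");P=cloud(ft); fs=np.load("pics/side0.npz");S=cloud(fs)
q=P[150:350,470:515].reshape(-1,3); q=q[(q[:,2]>.3)]
for lo in np.arange(0,.8,.05):
    s=q[(q[:,0]>lo)&(q[:,0]<lo+.05)]
    if len(s): print("boom top x",round(lo,2),len(s),"y",s[:,1].min().round(2),s[:,1].max().round(2),"z",s[:,2].min().round(2),s[:,2].max().round(2))
A=S.reshape(-1,3); ok=(fs["range_z"].ravel()>0)
for (u,v) in [(370,95),(375,105),(440,105),(440,115),(480,115),(508,125),(505,150),(540,20),(530,170),(485,80),(490,30),(480,5),(550,80),(515,240),(320,80),(265,25)]: print((u,v),S[v,u].round(3))
print("side slab below boom:")
m=ok&(A[:,1]<-.12)&(A[:,1]>-.32)&(A[:,0]>.0)&(A[:,0]<.75)&(A[:,2]>.1)
for lo in np.arange(0,.75,.05):
    s=A[m&(A[:,0]>lo)&(A[:,0]<=lo+.05)]
    if len(s): print(round(lo,2),len(s),s.min(0).round(2),s.max(0).round(2))
cv2.imwrite("pics/s1.png",cv2.resize(fs["image"][0:250,330:600],None,fx=2.3,fy=2.3,interpolation=cv2.INTER_CUBIC)[:,:,::-1])
```

```text
boom top x 0.25 235 y -0.23 -0.22 z 0.68 0.72
boom top x 0.3 823 y -0.23 -0.21 z 0.69 0.74
boom top x 0.35 1012 y -0.23 -0.21 z 0.7 0.76
boom top x 0.4 1074 y -0.24 0.0 z 0.72 1.41
boom top x 0.45 1082 y -0.24 -0.21 z 0.73 0.78
boom top x 0.5 690 y -0.23 -0.21 z 0.74 0.78
(370, 95) [ 0.808 -0.921  0.115]
(375, 105) [ 0.68  -0.69   0.141]
(440, 105) [ 0.469 -0.917  0.109]
(440, 115) [ 0.462 -0.911  0.066]
(480, 115) [ 0.29  -0.899  0.093]
(508, 125) [ 0.179 -0.935  0.055]
(505, 150) [0.049 0.034 0.301]
(540, 20) [ 0.043 -0.105  0.557]
(530, 170) [-0.01   0.051  0.271]
(485, 80) [ 0.232 -0.592  0.308]
(490, 30) [ 0.241 -0.6    0.469]
(480, 5) [ 0.279 -0.579  0.546]
(550, 80) [-0.005 -0.056  0.441]
(515, 240) [-0.009  0.061  0.098]
(320, 80) [ 0.638 -0.164  0.358]
(265, 25) [ 0.763 -0.069  0.524]
side slab below boom:
0.0 335 [ 0.   -0.16  0.54] [ 0.05 -0.12  0.6 ]
0.05 348 [ 0.05 -0.16  0.5 ] [ 0.09 -0.12  0.6 ]
0.55 25 [ 0.6  -0.23  0.23] [ 0.6  -0.21  0.41]
0.6 2901 [ 0.6  -0.26  0.1 ] [ 0.65 -0.15  0.58]
0.65 1910 [ 0.65 -0.27  0.1 ] [ 0.7  -0.15  0.58]
0.7 1602 [ 0.7  -0.26  0.1 ] [ 0.75 -0.12  0.58]
```

View pics/s1.png

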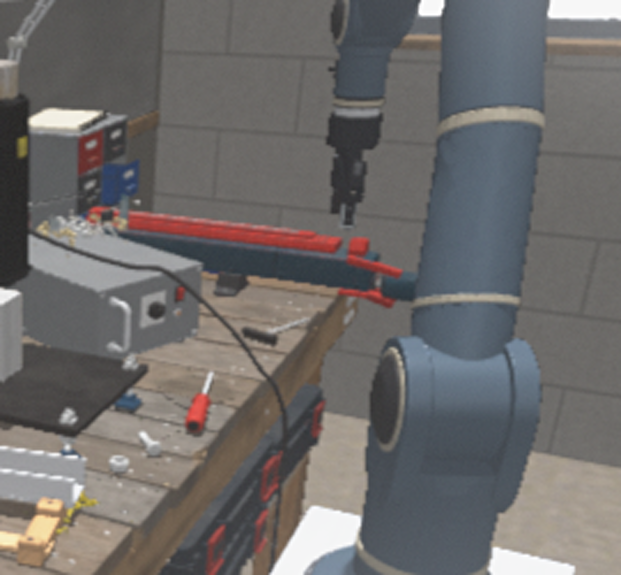

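The boom is a lamp-like bar at y≈-0.22, x 0.25–0.58, z≈0.68–0.78, so the arm has to pass beneath it. I'll fit the arm's planar link lengths from IK to check clearance.

Run:
```python
from plant import robot
import numpy as np
from scipy.optimize import least_squares
az=np.arctan2(-.625,.254); D=[]
for r in (.44,.5,.6,.7,.8):
  for z in (.08,.14,.24,.35):
    q=robot.inverse_kinematics([r*np.cos(az),r*np.sin(az),z],[np.pi,0,.386])
    if q is None: print(r,z,None); continue
    D.append((r,z,*q))
D=np.array(D)
def res(p):
    h,L1,L2,o,a1,a2=p; a=D[:,3]; b=a+D[:,5]; 
    return np.r_[o+L1*np.sin(a+a1)+L2*np.sin(b+a2)-D[:,0],h+L1*np.cos(a+a1)+L2*np.cos(b+a2)-D[:,1]]
s=least_squares(res,[0,.4,.5,0,0,0]); print(s.x.round(4),abs(s.fun).max())
np.set_printoptions(precision=3,suppress=True)
h,L1,L2,o,a1,a2=s.x
for d in D[::1]: print(d, "elbow r %.2f z-h %.3f  wrist z-h %.3f"%(L1*np.sin(d[3]+a1)+o,L1*np.cos(d[3]+a1),d[1]-h))
```

```text
[-5.790e-02  5.551e-01  4.669e-01  2.000e-04 -1.000e-04  7.000e-04] 0.00012179443114007649
[ 0.44   0.08   1.155  0.329 -0.078  2.22   0.045  0.594 -0.141] elbow r 0.18 z-h 0.525  wrist z-h 0.138
[ 0.44   0.14   1.161  0.224 -0.082  2.172  0.027  0.746 -0.124] elbow r 0.12 z-h 0.541  wrist z-h 0.198
[ 0.44   0.24   1.164  0.088 -0.08   2.06   0.008  0.994 -0.105] elbow r 0.05 z-h 0.553  wrist z-h 0.298
[ 0.44   0.35   1.163 -0.006 -0.074  1.897 -0.     1.251 -0.095] elbow r -0.00 z-h 0.555  wrist z-h 0.408
[ 0.5    0.08   1.156  0.404 -0.068  2.089  0.044  0.649 -0.127] elbow r 0.22 z-h 0.510  wrist z-h 0.138
[ 0.5    0.14   1.161  0.312 -0.072  2.045  0.031  0.786 -0.115] elbow r 0.17 z-h 0.528  wrist z-h 0.198
[ 0.5    0.24   1.163  0.188 -0.072  1.94   0.016  1.014 -0.101] elbow r 0.10 z-h 0.545  wrist z-h 0.298
[ 0.5    0.35   1.162  0.101 -0.067  1.784  0.007  1.257 -0.092] elbow r 0.06 z-h 0.552  wrist z-h 0.408
[ 0.6    0.08   1.156  0.531 -0.056  1.858  0.041  0.754 -0.107] elbow r 0.28 z-h 0.479  wrist z-h 0.138
[ 0.6    0.14   1.159  0.453 -0.059  1.818  0.034  0.871 -0.1  
[... 391 characters left out ...]
7  1.564  0.032  0.98  -0.085] elbow r 0.31 z-h 0.459  wrist z-h 0.198
[ 0.7    0.24   1.155  0.512 -0.045  1.469  0.024  1.162 -0.079] elbow r 0.27 z-h 0.484  wrist z-h 0.298
[ 0.7    0.35   1.151  0.451 -0.041  1.317  0.018  1.374 -0.074] elbow r 0.24 z-h 0.500  wrist z-h 0.408
[ 0.8    0.08   1.152  0.811 -0.036  1.311  0.03   1.02  -0.073] elbow r 0.40 z-h 0.383  wrist z-h 0.138
[ 0.8    0.14   1.152  0.756 -0.035  1.271  0.027  1.115 -0.07 ] elbow r 0.38 z-h 0.404  wrist z-h 0.198
[ 0.8    0.24   1.149  0.687 -0.032  1.169  0.021  1.286 -0.066] elbow r 0.35 z-h 0.429  wrist z-h 0.298
[ 0.8    0.35   1.144  0.646 -0.025  1.     0.015  1.496 -0.062] elbow r 0.33 z-h 0.443  wrist z-h 0.408
```

Arm model: upper arm 0.555 m, forearm 0.467 m, shoulder about 0.26 m up. Fully folded, the wrist stays within r≈0.30 and below the lamp tip at r≥0.33. So I'll fold, swing across, unfold, and pick the open-up channel.

Run:
```python
from plant import robot
import numpy as np
d=np.radians
robot.move_joints([1.156,-.3,0,2.4,0,1.15,0]); print(robot.sense()["t"],robot.sense()["tcp_pos"])
robot.move_joints([-.09,-.3,0,2.4,0,1.15,0]); s=robot.sense(); print(s["t"],s["tcp_pos"],s["wrist_force"])
o=[np.pi,0,d(87.36)]
robot.goto([.683,.0572,.13],o); s=robot.sense(); print(s["t"],s["tcp_pos"],s["tcp_rot"],s["joint_pos"])
import cv2; f=robot.grab_frame("wrist"); cv2.imwrite("pics/w1.png",f["image"][:,:,::-1]); np.savez("pics/w1.npz",**f)
```

```text
1.8083 [ 0.04547213 -0.20772944  0.2387124 ]
3.1667 [ 0.21024558 -0.02375112  0.238159  ] [-0.50029587  0.3893996   0.03592877]
4.95 [0.68283423 0.05675553 0.13099363] [ 3.14067283e+00 -3.22611838e-05  1.52419850e+00] [-0.15722379  0.58409374  0.01858756  1.61461106 -0.01249909  0.94209484
 -0.18097348]
```

View pics/w1.png

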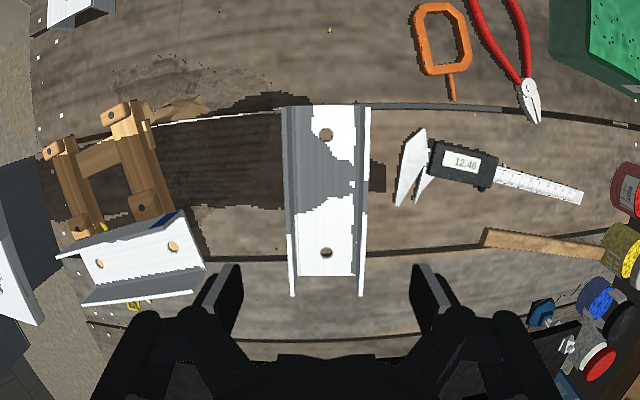

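The wrist view shows the channel (flanges at u 285 and 370) centred between the open fingers (u≈225 and 425). The caliper's jaws, at (398,203), are close beside it, so I'll measure them before going down.

Run:
```python
from h import *
P=cloud(np.load("pics/top0.npz"))
for x in np.arange(.718,.76,.004): print(x.round(3),[int(1000*P[...,2][(abs(P[...,0]-x)<.003)&(abs(P[...,1]-y)<.004)].max(initial=-1)) for y in np.arange(.11,.0,-.008)])
```

```text
0.718 [38, 37, 37, 35, 34, 35, -1000, 34, -1000, -1000, -1000, -1000, -1000, -1000]
0.722 [4, -1000, 3, -1000, -1000, -1000, -1000, -1000, 2, 3, 4, 3, 1, 1]
0.726 [5, 0, 3, 2, 4, 4, 0, 0, 2, 3, 4, 3, 0, -2]
0.73 [5, 3, 1, 2, 4, 4, 2, 4, 0, 1, 1, 2, -1, 3]
0.734 [2, 3, 4, 2, 3, 2, -1, 3, 0, 3, 1, 2, 3, 1]
0.738 [1, 3, 0, 1, 3, 4, 0, 3, 4, 3, -1, 2, 2, 4]
0.742 [1, 2, 2, 0, 1, 4, 5, 1, 4, 3, -1, 4, 2, 2]
0.746 [1, 2, 3, 3, 12, 11, 6, 4, -2, 1, 0, 4, 0, 0]
0.75 [2, 2, 1, 9, 12, 13, 10, 11, 4, 2, 0, 4, 1, 0]
0.754 [2, 6, 10, 8, 9, 13, 6, 3, 3, 3, 0, 6, 2, 3]
0.758 [3, 11, 10, 12, 9, 10, 6, 2, 3, 3, -1, 6, 2, 1]
```

Run:
```python
from plant import robot
import numpy as np
d=np.radians
R=lambda k:np.round(robot.sense()[k],4)
robot.grip(.92)
robot.move_straight([.683,.055,.029],vel=.12)
robot.grip(0,strength=45); print(R("opening"),R("gripper_force"),R("t"),R("tcp_pos"))
robot.move_straight([.683,.055,.15],vel=.15); print(R("opening"),R("wrist_force"))
robot.goto([.4628,.1025,.125],[np.pi,0,d(11.5)]); print(R("t"),R("tcp_pos"),R("tcp_rot"),R("joint_pos"))
import cv2
f=robot.grab_frame("top"); np.savez("pics/t2.npz",**f); g=robot.grab_frame("side"); np.savez("pics/s2.npz",**g)
a=cv2.resize(f["image"][165:265,250:365],None,fx=5,fy=5,interpolation=cv2.INTER_CUBIC)
cv2.imwrite("pics/t2.png",a[:,:,::-1])
```

```text
0.7403 51.237 6.5167 [0.684  0.0551 0.0305]
0.7385 [-0.1109 -0.4026 -1.7766]
8.7083 [0.4636 0.1026 0.1251] [ 3.1414e+00 -9.0000e-04  2.0140e-01] [-0.5663  0.301   0.3097  2.1302 -0.1359  0.7276 -1.5373]
```

View pics/t2.png

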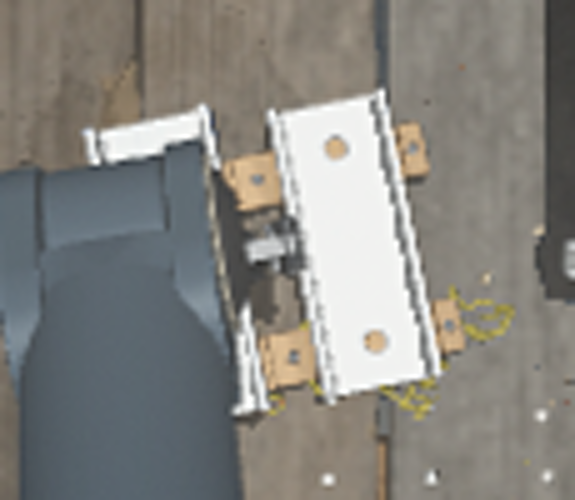

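The held channel is open side up above the free notch. Its far end is at (85–215,110–165) in this crop, and its right flange runs from (205,110) to (250,410), parallel to the first channel. Next I'll measure it in cradle coordinates.

```bash
cat >> h.py <<'E'
C0=np.array([468.8,55.7]); YAW=np.radians(11.5)
ROT=np.array([[np.cos(YAW),np.sin(YAW)],[-np.sin(YAW),np.cos(YAW)]])
def cr(P):  # world m -> cradle mm
    q=P.copy()*1000; q[...,:2]=(q[...,:2]-C0)@ROT.T; return q
E
python3 - <<'E'
from h import *
f=np.load("pics/t2.npz"); Q=cr(cloud(f)); im=f["image"].astype(int)
br=im.min(-1)>150
sl=(slice(165,265),slice(250,365)); q=Q[sl]; b=br[sl]
for nm,(y0,y1,z0,z1) in {"held R":(8,26,122,146),"held L":(70,90,122,146),"first in":(-26,-8,52,68),"first out":(-86,-68,52,68)}.items():
    m=b&(q[...,1]>y0)&(q[...,1]<y1)&(q[...,2]>z0)&(q[...,2]<z1); p=q[m]
    if len(p)<4: print(nm,len(p)); continue
    pf=np.polyfit(p[:,0],p[:,1],1) if np.ptp(p[:,0])>60 else None
    print(nm,len(p),"x",p[:,0].min().round(1),p[:,0].max().round(1),"y mean",p[:,1].mean().round(1),"z",np.median(p[:,2]).round(1),"slope deg,y@0",None if pf is None else (np.degrees(pf[0]).round(2),pf[1].round(1)))
m=(q[...,1]>-100)&(q[...,1]<100)&(abs(q[...,2]-31)<4)
# tooth edges in this frame: centre-tooth & end tooth points
for x0,x1 in((-66,-34),(34,66)):
  for y0,y1 in((-14,16),(-100,-76)):
    p=q[(q[...,0]>x0)&(q[...,0]<x1)&(q[...,1]>y0)&(q[...,1]<y1)&(abs(q[...,2]-31)<5)]
    if len(p): print("tooth",x0,len(p),p[:,:2].min(0).round(1),p[:,:2].max(0).round(1),p[:,:2].mean(0).round(1))
# first frame teeth
Q0=cr(cloud(np.load("pics/top0.npz")))[sl]
for x0,x1 in((-66,-34),(34,66)):
  for y0,y1 in((-10,18),(78,100),(-100,-76)):
    p=Q0[(Q0[...,0]>x0)&(Q0[...,0]<x1)&(Q0[...,1]>y0)&(Q0[...,1]<y1)&(abs(Q0[...,2]-31)<3.5)]
    print("t0",x0,y0,len(p),p[:,:2].min(0).round(1),p[:,:2].max(0).round(1),p[:,:2].mean(0).round(1))
E
```

```text
held R 51 x -71.0 86.0 y mean 15.8 z 134.0 slope deg,y@0 (np.float64(0.1), np.float64(15.8))
held L 12 x 69.2 85.8 y mean 76.0 z 133.9 slope deg,y@0 None
first in 73 x -74.5 83.3 y mean -16.4 z 59.4 slope deg,y@0 (np.float64(0.02), np.float64(-16.4))
first out 87 x -73.5 82.2 y mean -76.2 z 59.4 slope deg,y@0 (np.float64(-0.03), np.float64(-76.2))
tooth -66 90 [-64.4 -12.9] [-35.2  12.7] [-50.   -0.1]
tooth -66 50 [-64.5 -94.8] [-35.8 -81.2] [-49.6 -87.8]
tooth 34 91 [ 35.3 -12.7] [64.7 13. ] [49.9 -0.1]
tooth 34 49 [ 36.  -94.9] [ 65.  -81.4] [ 50.6 -88.1]
t0 -66 -10 67 [-64.4  -9.7] [-35.3  12.7] [-49.5   1.3]
t0 -66 78 44 [-63.8  80.6] [-35.3  95.1] [-48.6  87.7]
t0 -66 -100 40 [-62.9 -94.5] [-35.8 -80.1] [-50.5 -88. ]
t0 34 -10 68 [34.8 -9.4] [63.8 12.3] [49.5  1.3]
t0 34 78 44 [35.7 80.4] [64.8 94.5] [50.3 87.3]
t0 34 -100 38 [ 35.9 -94.8] [ 65.  -80.8] [ 50.9 -88.6]
```

Everything agrees in the cradle frame to about 1 mm: the held channel sits at y=45.9, x≈+7, and the first channel is at x≈+4.4. I'll correct by (-2.5,+1.1) mm and lower.

Run:
```python
from plant import robot
import numpy as np
R=lambda k:np.round(robot.sense()[k],4)
T=np.array([.4609,.1032])
robot.move_straight([*T,.075],vel=.08); robot.sleep(.15); a=robot.sense()["tcp_pos"][:2]; print(R("tcp_pos"),R("tcp_rot"))
T2=T+(T-a)
c=robot.move_straight([*T2,.049],vel=.03,contact_N=6); print(c,R("tcp_pos"),R("wrist_force"),R("t"))
```

```text
[0.4614 0.1033 0.0756] [-3.1414e+00 -1.3000e-03  2.0070e-01]
True [0.4602 0.103  0.0506] [0.7673 1.2587 5.1301] 10.5
```

It reached seat height (TCP 0.0506, expected 0.0505). Next: release, retreat, check, and move over the second channel.

Run:
```python
from plant import robot
from h import *
R=lambda k:np.round(robot.sense()[k],4)
robot.grip(.86); robot.move_straight([.4602,.103,.15],vel=.15)
robot.goto([.4523,.3364,.12],[np.pi,0,np.radians(91.7)]); print(R("t"),R("tcp_pos"),R("joint_pos"))
f=robot.grab_frame("top"); np.savez("pics/t3.npz",**f)
Q=cr(cloud(f)); b=f["image"].min(-1)>150; sl=(slice(165,265),slice(250,365)); q=Q[sl]; b=b[sl]
for nm,(y0,y1) in {"A in":(8,26),"A out":(68,88),"first in":(-26,-8),"first out":(-86,-68)}.items():
    p=q[b&(q[...,1]>y0)&(q[...,1]<y1)&(abs(q[...,2]-60)<7)]
    if len(p)<4: print(nm,len(p)); continue
    pf=np.polyfit(p[:,0],p[:,1],1)
    print(nm,len(p),"x",p[:,0].min().round(1),p[:,0].max().round(1),"z",np.median(p[:,2]).round(1),np.degrees(pf[0]).round(2),pf[1].round(1))
cv2.imwrite("pics/t3.png",cv2.resize(f["image"][150:270,150:365],None,fx=3.5,fy=3.5,interpolation=cv2.INTER_CUBIC)[:,:,::-1])
```

```text
12.5167 [0.4525 0.3346 0.1191] [-0.6861  0.428  -0.0334  1.9209  0.0208  0.7953 -0.7045]
A in 85 x -73.4 82.0 z 59.1 0.17 17.0
A out 80 x -74.4 83.5 z 59.3 0.08 77.1
first in 90 x -74.4 83.2 z 59.7 0.02 -16.4
first out 85 x -73.4 82.4 z 59.4 -0.04 -76.2
```

View pics/t3.png

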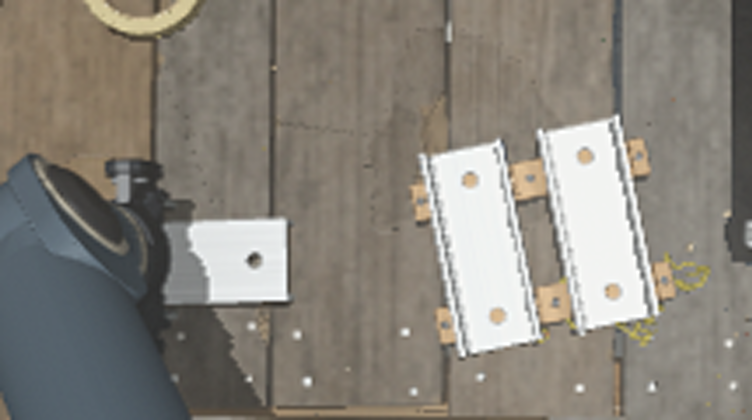

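The pair lies level (centres y=47.05 and -46.3, both x≈4.4, tops at 59–60 mm), well seated in the cradle. Now I'll pick the open-down channel and hover over the pair.

Run:
```python
from plant import robot
from h import *
R=lambda k:np.round(robot.sense()[k],4)
robot.grip(.92)
robot.move_straight([.4523,.3364,.027],vel=.1)
robot.grip(0,strength=45); print(R("opening"),R("gripper_force"),R("t"),R("tcp_pos"))
robot.move_straight([.4523,.3364,.16],vel=.15); print(R("opening"),R("wrist_force"))
robot.goto([.473,.0569,.16],[np.pi,0,YAW])
robot.move_straight([.473,.0569,.11],vel=.1); robot.sleep(.2); print(R("t"),R("tcp_pos"),R("tcp_rot"))
f=robot.grab_frame("top"); np.savez("pics/t4.npz",**f)
q=cr(cloud(f))[165:265,250:365]; b=(f["image"].min(-1)>150)[165:265,250:365]
p=q[b&(q[...,2]>100)&(q[...,2]<135)&(abs(q[...,1])<45)]
print(len(p),"z",np.percentile(p[:,2],[5,50,95]).round(1),p.min(0).round(1),p.max(0).round(1))
for x in range(-80,95,10):
    s=p[abs(p[:,0]-x)<5]
    if len(s): print(x,len(s),s[:,1].min().round(1),s[:,1].max().round(1))
cv2.imwrite("pics/t4.png",cv2.resize(f["image"][165:265,250:365],None,fx=5,fy=5,interpolation=cv2.INTER_CUBIC)[:,:,::-1])
```

```text
0.7368 51.0748 14.1583 [0.4527 0.3368 0.028 ]
0.7366 [ 0.1643 -0.6714 -1.711 ]
17.125 [0.4736 0.0571 0.1107] [-3.1414e+00 -1.6000e-03  2.0090e-01]
214 z [118.2 122.3 126.7] [-73.1 -33.  103.8] [ 86.4  31.3 129.2]
-70 11 -32.6 -24.2
-60 7 -32.4 -28.3
-50 6 -31.9 -28.9
-40 4 -32.4 -29.9
60 5 -25.3 -15.2
70 74 -33.0 30.6
80 92 -31.9 30.1
90 15 -32.5 31.3
```

View pics/t4.png

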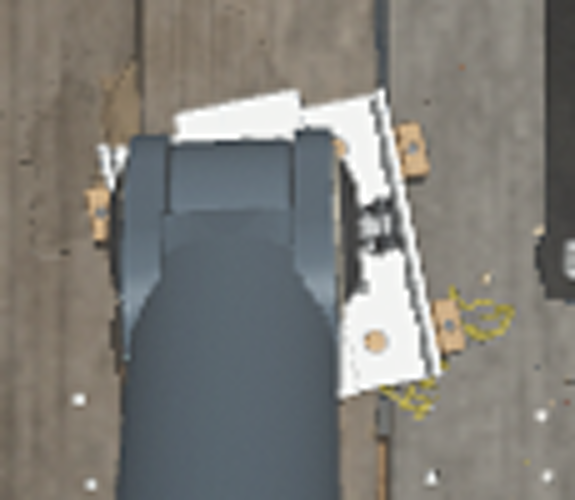

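The held channel is web up over the pair: far edge at (175–300,90–130) in this crop, z≈122 mm, y span -32.6 to +31, centre x≈6.5. I'll shift it by (-2,+1.1) mm and lower gently.

Run:
```python
from plant import robot
import numpy as np
R=lambda k:np.round(robot.sense()[k],4)
T=[.4708,.0576]
c=robot.move_straight([*T,.064],vel=.06,contact_N=10); print(c,R("tcp_pos"),R("wrist_force"))
if not c:
    c=robot.move_straight([*T,.050],vel=.02,contact_N=5); print(c,R("tcp_pos"),R("wrist_force"),R("t"))
```

```text
False [0.4711 0.0576 0.0642] [ 0.8809  0.176  -2.8325]
True [0.4707 0.0576 0.0518] [-0.6901 -0.1881  5.0138] 18.6917
```

Contact came at TCP 0.0518 (expected 0.052), so it is home. Now release, retreat, and check.

Run:
```python
from plant import robot
from h import *
R=lambda k:np.round(robot.sense()[k],4)
robot.grip(.9); robot.move_straight([.4707,.0576,.17],vel=.12)
robot.goto([.45,.33,.2],[np.pi,0,np.radians(91.7)]); robot.sleep(.3); print(R("t"),R("wrist_force"))
f=robot.grab_frame("top"); q=cr(cloud(f))[165:265,250:365]; b=(f["image"].min(-1)>150)[165:265,250:365]
p=q[b&(abs(q[...,1])<34)&(q[...,2]>61)]
print(len(p),"z",np.percentile(p[:,2],[5,50,95]).round(1)); A=np.c_[p[:,:2],np.ones(len(p))]; print("tilt deg",np.degrees(np.linalg.lstsq(A,p[:,2],rcond=None)[0][:2]).round(2))
p=q[b&(abs(q[...,1])<36)&(q[...,2]>54)]; print("x,y",p.min(0).round(1),p.max(0).round(1))
for y0,y1 in((68,88),(-86,-68)):
    s=q[b&(q[...,1]>y0)&(q[...,1]<y1)&(abs(q[...,2]-60)<7)]; print("outer flange",s.min(0).round(1),s.max(0).round(1))
g=robot.grab_frame("side")
a=cv2.resize(f["image"][165:265,250:365],(440,383)); c=cv2.resize(g["image"][170:260,280:390],(440,360))
cv2.imwrite("pics/f.png",np.vstack([a,c])[:,:,::-1][:,:,:][:743]); x=np.zeros((383,880,3),np.uint8); x[:,:440]=a; x[:360,440:]=c
cv2.imwrite("pics/f2.png",cv2.resize(x,(800,348))[:,:,::-1])
```

```text
21.4917 [-0.2811 -0.0787  0.2182]
1121 z [61.4 64.1 68.3]
tilt deg [-0.07  0.09]
x,y [-76.5 -31.8  54.5] [83.7 32.8 72.4]
outer flange [-74.5  75.1  53.8] [83.4 79.6 65.8]
outer flange [-73.4 -78.4  53. ] [ 82.5 -74.2  65.4]
```

View pics/f2.png

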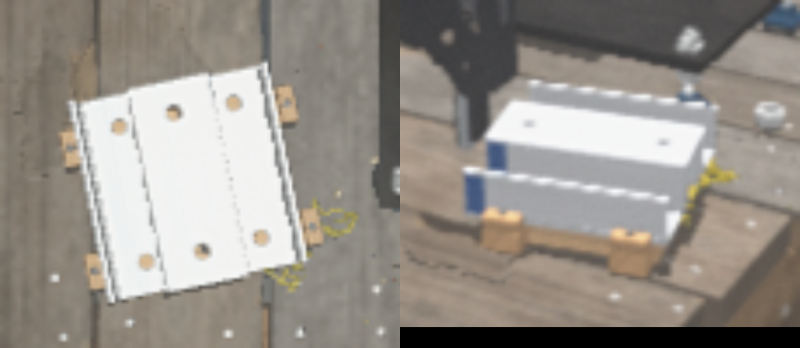

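The top channel sits flat (z≈64 mm, tilt 0.1°), centred over the pair with its ends level, and nothing is touching it.

```bash
python3 -c "
from plant import robot
print(robot.close_job())"
```

```text
the job is handed in; nothing more can be done
None
```

The job is handed in: the open-up channel is in the free notch and the open-down one straddles the pair, flat (0.1° tilt) with ends level within about 2 mm, after about 21.5 s of robot time and with no bystander touched.

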